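Check the shaker's latching stop button

ROBOT

A 6-joint arm with a two-finger parallel gripper is mounted at the origin on the work surface. World frame = base frame: x ahead of the robot, y to its left, z up, the work surface at z = 0. Lengths are in mm, angles in rad, forces in N, time in s.
With the tool pointing down it reaches from about 350 to 875 mm from the base axis. Payload 4.2 kg.
Tool frame: the origin (TCP) lies where the fingers leave the gripper's body, on its centre line; the fingertips stand 73 mm ahead of it and the grasp point (between the pads) lies 54 mm ahead of it; z points along the fingers, y is the direction in which the jaws open and shut (so a half turn about z gives the same grasp; the last joint's range is limited). The gripper opens to 85 mm and grips with 20 to 120 N. Pads are 22 mm wide; open, the fingers measure 114 mm over their backs; the gripper's body (76 mm by 85 mm) begins 54 mm behind the grasp point. The pads swing forward as they close: fully open they stand 13 mm farther back than shut.
Start: joints at [-0.903, 0.385, 0.008, 0, -1.194, -0.259], TCP at [248.456, -573.471, 303.912] pointing down, gripper open.
Joint ranges: [-3.14, 3.14], [-1.21, 2.06], [-1.07, 1.41], [-3.16, 2.05], [-2.99, -0.16], [-3.1, 3.1]. Speed limits (rad/s): [2.79, 2.79, 3.14, 3.14, 3.14, 3.14].

INTERFACE

Orientations are given as a unit quaternion [x, y, z, w].
In Python, from bench import arm gives the robot as it stands.
- The arm moves only by the tool apply_moves, never from a script. Its argument "increments" is a list that holds one entry, the list of rows, each a list of 7 numbers: the shift along the tool's x, y, z scaled (see below), then the turn, a rotation vector about the tool's x, y, z scaled (see below), then the gripper's target within -1 to 1 (fully open at 1, half-way at 0, shut at -1). A call has 1 to 10 rows; each row is the pose to reach, as a shift and turn from the pose commanded when the call began, along the tool's axes at that moment; what a row does not reach only later rows make up. The controller multiplies each number of a shift by 100 mm and each number of a turn by 0.5 rad. A row lasts 1/10 s, in which the tool goes at most 50 mm and 8.59 degrees, less where a joint would pass 70% of its speed; a pose out of reach is approached as far as the arm can. A call with a number of a shift or a turn outside -1 to 1 is refused whole. A call with a gripper value outside its range is refused whole. The fingers move at their own pace and stop on an object; the grip force is fixed at half the most. Time passes only in rows, so rows that repeat a pose let the fingers close. It gives the time, the measured TCP pose, the force and the opening at its end, in the units of the state.
- arm.read_state(): the state, without advancing time (a new reading comes with each control period).
- arm.get_image(name): name is "scene" or "top"; returns a dict with "img" (480x640x3 uint8, red, green, blue), "fx", "fy", "cx", "cy" (pixels), "k1" (the pictures are not rectified: a ray, as slopes to the right and down, at radius r is drawn at 1 + k1 r^2 times it, then the intrinsics apply), "pose" (4x4, takes a point from camera to world coordinates). Camera axes: x right, y up, looking along -z (the intrinsics and any distortion apply to the point x, -y, -z); pixel columns grow to the right and rows downward; lengths in mm; the calibration is good to about 2 mm. A picture is of the moment at which its call begins. There is no depth.
- arm.job_done(): hands the job in, once; it reports no verdict.
Trained networks look in a picture, given as the dict that the camera call returned (one of the last four; its "shot" number tells which), for a name from the list of things; names that differ only in an ending like _2 or _b are one class to them, and where a whole thing is asked for, a point or a joint stands for the part that bears it (a point fixed in the world has none). Each returns a list of dicts, best first, with "conf" (0 to 1); they miss things now and then, are a little off and sometimes report something else, mostly with a low value. They report only what shows in the picture. A call takes as long as a camera call. They do not tell look-alikes from the thing itself.
- arm.outline_of(label, picture): "pixels" (480x640 bool, what is visible of it) and "box" ([centre column, centre row, width, height] in pixels, round what is visible of it).
- arm.mark_of(label, picture): "at" ([column, row] in pixels: a listed point, or the origin of a listed thing).
The state is a dict: "clock": time; "joints": joint angles; "joint_vel": joint speeds; "joint_efforts": joint torques, N m; "position": TCP position; "ee_rot": TCP orientation; "contact_force": force on the tool from outside, world axes, zero at the start; "wrist_torque": the same for the moment, N m; "gripper_width": finger opening in mm.
Only numpy, scipy, OpenCV 4.12 (cv2) and the standard library are available. Lean on these libraries where they do the work, as an engineer would, in place of code of your own. Each camera call takes 0.05 s, during which the arm holds its last target.

TASK

Check the stop button of the sample shaker, the mushroom head with two wings: press it in until it latches, take the finger off so that it stays in by itself, then push a wing round clockwise (seen from above) until the catch lets go, and let the head spring back out and return. Use only light fingertip pushes and do not grip the head; leave the plain round button unpressed and everything else on the bench where it stands.

Things in the scene. Friction and masses are not known exactly. Their poses are not given: they have to be found in the camera images.
- stop_station: The stop station: a control station bolted to the bench: off-white box 100 x 100 x 60 mm high with a thin aluminium collar (40 mm across, 6 mm high) on top; origin at the centre of its underside, on the table, z up. It carries the winged stop button, whose axis is vertical through the box's centre. Only this station has wings on its head.
- stop_plunger (a joint): how far the stop button is pressed in, m: 0 fully out, 0.0135 hard against its end. Spring 2 to 4 N; with the catch it takes 4 to 5 N to press in. Past about 0.010 an inner catch snaps, and when let go the head stays in at about 0.009 to 0.010 by itself
- stop_head (a joint): turn of the stop button's head, rad: 0 at rest, grows clockwise seen from above, up to the end stop at 1.0; a light spring (0.02 to 0.05 N m) turns it back to 0 when let go. When latched, turning it past about 0.4 frees the catch and the head springs out
- stop_top (a point): middle of the top of the stop button's head. The head is a black plastic mushroom, 48 mm across and 24 mm high, its top 104 mm above the table when out (20 mm of free height between its underside and the box). It moves down with the plunger
- stop_wing_a (a point): a point in one of the two flat wings that stick out from opposite sides of the head; 42 mm from the head's axis, half-way up the wing, 16 mm below the head's top. Wings reach to 50 mm from the axis, are 10 mm thick (along the turning direction) and 14 mm high, underside 21 mm above the box when out. Moves with the head
- stop_wing_b (a point): the same point in the opposite wing
- feed_station: The feed station: a control station bolted to the bench: off-white box 100 x 100 x 60 mm high with a thin aluminium collar (40 mm across, 6 mm high) on top; origin at the centre of its underside, on the table, z up. It carries a plain round button without wings; not part of the job
- feed_button (a joint): how far the plain round button is pressed, m: 0 out, 0.008 fully in; springs back; leave it alone
- feed_top (a point): middle of the top of the plain round button: black plastic mushroom of the same size, material and height as the stop button, but without wings
- jar: white jar with lid, 38 mm across, 50 mm high; loose, origin at its underside; leave it where it stands
- amber_bottle: amber glass bottle, 52 mm across, 115 mm high; loose, origin at its underside; leave it where it stands
- beaker: glass beaker, 66 mm across, 75 mm high; loose, origin at its underside; leave it where it stands
- tip_box: blue box with a clear lid, 85 x 120 x 66 mm high; loose, origin at its underside; leave it where it stands
- spanner: steel spanner 150 mm long, lying flat; loose, origin at its underside; leave it where it stands
- tape_spool: white plastic ring, 64 mm across, 18 mm high; loose, origin at its underside; leave it where it stands
- vial: small glass vial with white cap, 28 mm across, 45 mm high; loose, origin at its underside; leave it where it stands
Things that resemble listed ones, but are neither listed nor needed, are in the scene too. What is shaped like the stop_station but red is not meant.

How it is judged (in metres and radians):
On the way, in this order (a step that is already met when the one before it is completed fails the run):
1. the stop button is latched: it stays in with no finger on it (value of joint stop_plunger above 0.006 m and contact force between the fingers and stop_station below 0.3 N), for 0.3 s.
2. the head is twisted clockwise (value of joint stop_head above 0.2 rad), for 0.02 s.
3. the head has sprung back out (value of joint stop_plunger below 0.002 m), for 0.1 s.
At the end, for the whole second after the job is handed in: the stop button is out again (pressed in less than 2 mm), its head turned back to rest (within 0.15 rad), the plain button is not pressed (value of joint each of stop_plunger, feed_button below 0.002 m and value of joint stop_head below 0.15 rad); the robot touches nothing.
It fails at once if the plain round button is pressed (value of joint feed_button above 0.002 m).
It fails at once if the stop station is gripped or pushed hard (over 35 N in all) (contact force between the fingers and stop_station above 35 N).
It fails at once if a loose thing on the bench is moved more than 15 mm, lifted or knocked over (distance of any of jar, amber_bottle, beaker, tip_box, spanner, tape_spool, vial from where it was at the start of the episode above 0.015 m or angle between any of jar, amber_bottle, beaker, tip_box, spanner, tape_spool, vial's own z axis and vertical above 0.3 rad).
It also fails if it takes over 48 s, if anything falls off the work surface, if the arm or the gripper's body presses on something with over 40 N, if the wrist force passes 120 N, or if a joint passes its speed limit or range.

## Working session

There is one attempt and no reset: what is moved stays moved. The work goes in short steps, Python scripts to look and compute and a tool call to move; the robot and the scene stay as the last step left them, time stands still between calls to the robot, and variables do not carry over. Pictures are saved under pics/ and viewed, and the job is handed in when it is done.

Besides the shell and the picture viewer there is one more tool, called after ">>>" as name([rows], argument=value, ...), one row to a line, values as JSON. apply_moves: Moves the arm, as the interface text tells. Shifts and turns lie within -1 to 1; 1 stands for 100 mm of shift or 0.5 rad of turn. Its arguments: {"type":"object","properties":{"increments":{"type":"array"}},"required":["increments"]}

```bash
mkdir -p pics; python3 - <<'E'
from bench import arm
import cv2
print(arm.read_state())
for n in ("scene","top"):
    p=arm.get_image(n); cv2.imwrite(f"pics/{n}0.png",p["img"][:,:,::-1])
    print(n,p["fx"],p["fy"],p["cx"],p["cy"],p["k1"],p["pose"].tolist() if hasattr(p["pose"],"tolist") else p["pose"])
    for l in ("stop_station","feed_station","stop_top","feed_top","stop_wing_a"):
        print(l,[( [round(float(v)) for v in d["at"]],round(d["conf"],2)) for d in arm.mark_of(l,p)])
E
```

```text
{'clock': 0.0, 'joints': array([-9.03431404e-01,  3.85572553e-01,  6.64794202e-03, -4.82205798e-04,
       -1.19400856e+00, -2.58587248e-01]), 'joint_vel': array([ 7.93752909e-04, -1.62996010e-03, -2.26567727e-03, -6.41055590e-05,
       -8.29554606e-04, -1.04244138e-03]), 'joint_efforts': array([ 3.08876515e-04, -3.92286158e+01,  1.88396913e+01,  4.18591216e+00,
       -4.61965450e-03, -9.39019060e-06]), 'position': array([ 248.28029787, -573.11613737,  302.82290378]), 'ee_rot': array([-2.02881536e-01,  9.79202681e-01,  1.05603187e-03, -2.76668072e-04]), 'contact_force': array([ 0.53607624, -0.75072556,  0.64404206]), 'wrist_torque': array([ 0.04658986,  0.01280793, -0.02146383]), 'gripper_width': 85.48964202104371}
scene 473.28230840447526 473.28230840447526 311.6353338314893 240.81391872936732 -0.08199116537064456 [[-0.8700042522889069, -0.2805315440376557, 0.40545610588455683, 1031.3666086988715], [0.4930428546057301, -0.49307832019369763, 0.7167862398771297, 740.8852720099757], [-0.001159535015841371, 0.8235143125379244, 0.5672943085592669, 709.170798133806], [0.0, 0.0, 0.0, 1.0
[... 498 characters left out ...]
4 [[0.007139219487633952, 0.9973896358377757, -0.07185364199883126, 518.8556688781844], [-0.9998092257473258, 0.005813160412117162, -0.018647232410086426, -2.4110016045924683], [-0.01818085959574443, 0.07197306085898957, 0.9972408610034729, 1199.577851279704], [0.0, 0.0, 0.0, 1.0]]
stop_station [([391, 239], 0.6), ([421, 173], 0.56), ([394, 310], 0.55), ([236, 241], 0.4)]
feed_station [([236, 246], 0.83)]
stop_top [([400, 313], 0.79), ([433, 167], 0.78), ([398, 239], 0.75)]
feed_top [([229, 242], 0.64), ([402, 219], 0.6), ([392, 240], 0.15)]
stop_wing_a [([394, 295], 0.94), ([400, 215], 0.84), ([434, 148], 0.76), ([404, 331], 0.72), ([426, 188], 0.69), ([398, 256], 0.66), ([322, 320], 0.31)]
```

View pics/scene0.png

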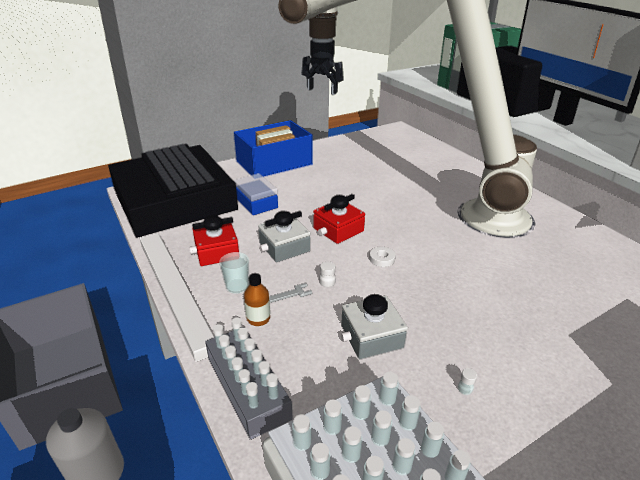

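View pics/top0.png

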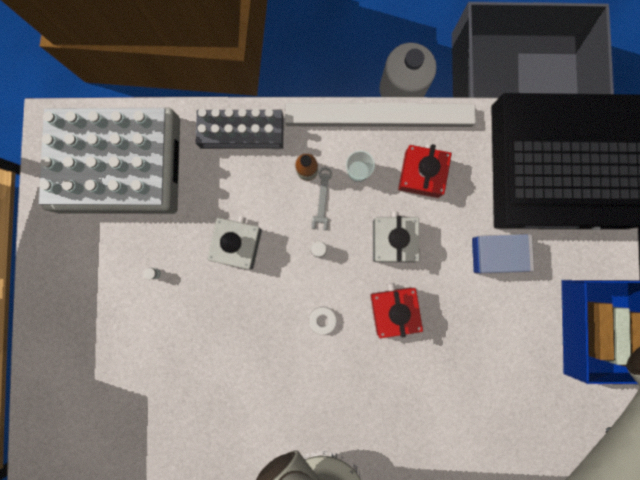

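Winged candidates in the scene image are (213,215) on red, (283,214) on off-white and (341,195) on red. In the top image they are (429,167) red, (399,239) off-white and (400,313) red. The off-white box at scene (283,214) / top (399,239) fits the stop station. The off-white box at top (230,242) has no wings, so it is the feed station. I'll confirm this in an enlarged crop and measure.

```bash
cat > h.py <<'E'
import numpy as np, cv2
from scipy.optimize import least_squares
def proj(p,X):
    T=np.array(p["pose"]);c=T[:3,:3].T@(np.asarray(X,float)-T[:3,3])
    u,v=c[0]/-c[2],-c[1]/-c[2];s=1+p["k1"]*(u*u+v*v)
    return np.array([p["fx"]*u*s+p["cx"],p["fy"]*v*s+p["cy"]])
def tri(obs):
    return least_squares(lambda X:np.concatenate([proj(p,X)-a for p,a in obs]),[600,-150,80])
def onz(p,a,z):
    return least_squares(lambda X:proj(p,[X[0],X[1],z])-a,[600,-150]).x
E
python3 - <<'E'
from bench import arm
from h import *
s=arm.get_image("scene");t=arm.get_image("top")
def near(p,l,c,r=30): return [np.array(d["at"]) for d in arm.mark_of(l,p) if np.hypot(*(np.array(d["at"])-c))<r]
S=near(s,"stop_top",(283,214),20);T=near(t,"stop_top",(399,239),20)
print(S,T)
if S and T:
    r=tri([(s,S[0]),(t,T[0])]);print("top tri",r.x,r.cost)
if S: print("S z104",onz(s,S[0],104))
if T: print("T z104",onz(t,T[0],104))
for p,c,n in((s,(283,214),"s"),(t,(399,239),"t")):
    for a in near(p,"stop_wing_a",c,32): print("wing",n,a,onz(p,a,88))
    for a in near(p,"stop_station",c,40): print("station",n,a,onz(p,a,0))
a=cv2.resize(s["img"][170:270,233:343],(440,400),interpolation=cv2.INTER_CUBIC)
b=cv2.resize(t["img"][205:275,363:433],(350,350),interpolation=cv2.INTER_CUBIC)
c=np.zeros((400,790,3),np.uint8);c[:,:440]=a;c[:350,440:]=b
cv2.imwrite("pics/crop.png",c[:,:,::-1])
# segment box by threshold in top view for corners
for l in("jar","amber_bottle","beaker","tip_box","spanner","tape_spool","vial"):
    for d in arm.mark_of(l,t)[:1]: print(l,np.round(d["at"]),np.round(onz(t,d["at"],0)),round(d["conf"],2))
o=[d for d in arm.outline_of("stop_plunger",t)]
for d in o: print(np.round(d["box"],1),d["conf"])
for d in arm.outline_of("stop_station",t): print("st",np.round(d["box"],1),d["conf"])
E
```

```text
[array([281.3, 210.9])] [array([398.9, 237.6])]
top tri [ 600.42110829 -162.31447883  110.10681384] 3.4559767722823085
S z104 [ 599.75389008 -174.96839219]
T z104 [ 597.6272779  -161.30459816]
wing s [296.4 213.4] [ 560.65770093 -169.26035406]
wing s [268.2 221.6] [ 639.21972683 -169.35746586]
station s [280.7 248.2] [ 610.57836386 -165.42438152]
wing t [397.8 261.1] [ 547.21441224 -160.99785247]
wing t [400.3 218.9] [ 640.0596351  -166.90314264]
station t [392.2 240.6] [ 597.88999895 -160.50384954]
jar [318. 250.] [575.  16.] 0.47
amber_bottle [309. 171.] [764.  39.] 0.72
beaker [355. 170.] [766. -73.] 0.82
tip_box [496. 251.] [ 575. -406.] 0.72
tape_spool [320. 318.] [414.  10.] 0.56
vial [157. 276.] [510. 397.] 0.54
[399.6 313.3  23.3  45. ] 0.76
[429.2 167.7  22.   40.5] 0.68
[402.  240.9  22.2  45.5] 0.57
st [393.9 238.5  49.5  51.3] 0.84
st [422.9 173.1  51.   52.6] 0.72
st [397.3 312.4  55.8  54.2] 0.6
```

View pics/crop.png

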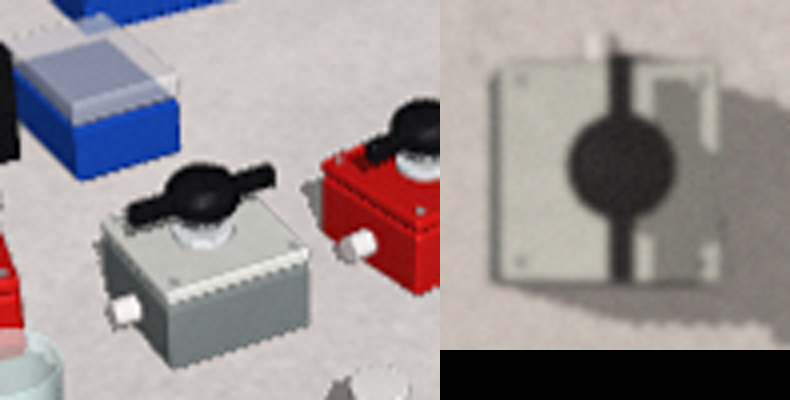

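The crop confirms the off-white box with wings, at scene (283,214) / top (399,238), with the wings lying along world x. Next I'll refine the axis position.

```bash
python3 - <<'E'
from bench import arm
from h import *
s=arm.get_image("scene");t=arm.get_image("top")
g=t["img"].max(2)
m=(g<60).astype(np.uint8); w=np.zeros_like(m); w[200:280,370:428]=m[200:280,370:428]
n,l,st,c=cv2.connectedComponentsWithStats(w); i=l[238,399]; print("head+wings top",st[i],c[i],onz(t,c[i],95))
k=cv2.morphologyEx((l==i).astype(np.uint8),cv2.MORPH_OPEN,cv2.getStructuringElement(cv2.MORPH_ELLIPSE,(11,11)))
y,x=np.nonzero(k);print("disc",x.mean(),y.mean(),x.min(),x.max(),y.min(),y.max(),onz(t,(x.mean(),y.mean()),97))
x0,y0,ww,hh=st[i][:4]
yy,xx=np.nonzero(l==i)
for r in (y0+2,y0+5,y0+hh-6,y0+hh-3): 
    q=xx[yy==r].mean();print("row",r,onz(t,(q,r),95))
o=arm.outline_of("stop_station",t)
for d in o:
    if abs(d["box"][0]-394)<8 and abs(d["box"][1]-239)<8: 
        b=d["box"]; print(b)
# box top corners from crop by eye
cs=[(x/5+363,y/5+205) for x,y in((60,62),(277,62),(60,280),(277,280))]
P=[onz(t,q,60) for q in cs];print(np.round(P,1),np.mean(P,0))
gs=s["img"].max(2);m=np.zeros_like(gs);m[200:232,255:310]=(gs<60)[200:232,255:310]
n,l2,st2,c2=cv2.connectedComponentsWithStats(m.astype(np.uint8));i=1+np.argmax(st2[1:,4]);print("scene",st2[i],c2[i],onz(s,c2[i],93))
X=tri([(s,c2[i]),(t,c[l[238,399]])]);print(X.x,X.cost)
np.set_printoptions(precision=1,suppress=True)
for X in([598,-162,104],[598,-162,60]):print(proj(s,X),proj(t,X))
E
```

```text
head+wings top [390 217  19  44 370] [399.02162162 238.35945946] [ 596.61528751 -162.86730085]
disc 399.04605263157896 237.92434210526315 390 408 228 248 [ 597.42446352 -162.63429087]
row 219 [ 639.05439179 -161.93251805]
row 222 [ 632.46103531 -161.89985574]
row 255 [ 560.31679172 -162.6606724 ]
row 258 [ 553.79032527 -162.63354625]
[395.6, 236.8, 48.1, 48.7]
[[ 646.2 -114. ]
 [ 646.7 -211.9]
 [ 547.8 -113.9]
 [ 548.4 -211.2]] [ 597.3039726  -162.73663877]
scene [265 211  37  16 324] [282.76851852 218.4382716 ] [ 604.8922642 -157.4651895]
[ 598.7712534  -164.99536478   86.7259789 ] 0.7798517985491156
[284.3 213.1] [399.2 237.4]
[284.9 228. ] [396.4 238.8]
```

>>> apply_moves([
  [[-0.4,0.2,0,0,0,0.28,-1],[-0.8,0.4,0,0,0,0.55,-1],[-1,0.5,0,0,0,0.817,-1],[-1,0.5,0,0,0,0.817,-1]],
])

```text
clock: 2.0
position: [322.0, -486.0, 304.3]
ee_rot: [-0.001, 1.0, -0.0, 0.0]
contact_force: [0.1, -0.1, 0.4]
gripper_width: 28.2
```

>>> apply_moves([
  [[-0.4,0.4,0,0,0,0,-1],[-0.8,0.8,0,0,0,0,-1],[-1,1,0,0,0,0,-1]],
])

```text
clock: 2.3
position: [421.1, -387.1, 304.1]
ee_rot: [-0.001, 1.0, -0.0, 0.0]
contact_force: [0.6, 0.2, 0.9]
gripper_width: -0.1
```

>>> apply_moves([
  [[-0.4,0.4,0,0,0,0,-1],[-0.8,0.8,0,0,0,0,-1],[-1,1,0,0,0,0,-1]],
])

```text
clock: 2.6
position: [521.6, -286.7, 304.1]
ee_rot: [-0.001, 1.0, -0.0, 0.0]
contact_force: [0.4, -1.4, 0.5]
gripper_width: -0.0
```

>>> apply_moves([
  [[-0.3,0.4,0.2,0,0,0,-1],[-0.6,0.8,0.5,0,0,0,-1],[-0.75,1,0.9,0,0,0,-1],[-0.75,1,0.9,0,0,0,-1],[-0.75,1,0.9,0,0,0,-1]],
])

```text
clock: 3.1
position: [595.1, -187.6, 212.0]
ee_rot: [-0.001, 1.0, -0.0, -0.002]
contact_force: [0.7, -0.2, 0.3]
gripper_width: -0.2
```

>>> apply_moves([
  [[-0.02,0.25,0.1,0,0,0,-1],[-0.02,0.25,0.26,0,0,0,-1],[-0.02,0.25,0.26,0,0,0,-1]],
])

```text
clock: 3.4
position: [596.4, -163.9, 187.9]
ee_rot: [0.0, 1.0, 0.0, -0.001]
contact_force: [-0.4, 0.6, 0.0]
gripper_width: 0.2
```

```bash
python3 - <<'E'
from bench import arm
from h import *
s=arm.get_image("scene");t=arm.get_image("top");print(arm.read_state()["position"],arm.read_state()["contact_force"])
a=cv2.resize(s["img"][170:270,233:343],(440,400),interpolation=cv2.INTER_CUBIC)
b=cv2.resize(t["img"][205:275,363:433],(350,350),interpolation=cv2.INTER_CUBIC)
c=np.zeros((400,790,3),np.uint8);c[:,:440]=a;c[:350,440:]=b
cv2.imwrite("pics/crop2.png",c[:,:,::-1])
E
```

```text
[ 597.43007659 -164.24745832  189.5590648 ] [-0.00855908  1.0106209   0.88417371]
```

View pics/crop2.png

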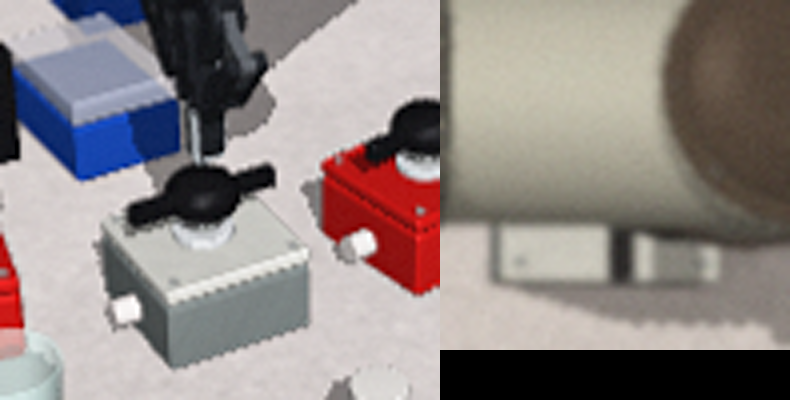

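The fingers are centred above the head (crop 200,150). I'll press slowly and watch the force.

>>> apply_moves([
  [[0,0,0.07,0,0,0,-1],[0,0,0.12,0,0,0,-1],[0,0,0.15,0,0,0,-1],[0,0,0.15,0,0,0,-1]],
])

```text
clock: 3.9
position: [597.5, -163.3, 173.3]
ee_rot: [-0.0, 1.0, -0.0, 0.0]
contact_force: [-0.9, -1.5, 2.7]
gripper_width: -0.3
```

>>> apply_moves([
  [[0,0,0.02,0,0,0,-1],[0,0,0.04,0,0,0,-1],[0,0,0.05,0,0,0,-1],[0,0,0.05,0,0,0,-1]],
])

```text
clock: 4.3
position: [597.1, -162.4, 167.2]
ee_rot: [-0.0, 1.0, 0.0, -0.0]
contact_force: [0.9, -0.2, 0.7]
gripper_width: 0.1
```

>>> apply_moves([
  [[0,0,0.01,0,0,0,-1],[0,0,0.02,0,0,0,-1],[0,0,0.025,0,0,0,-1],[0,0,0.025,0,0,0,-1]],
])

```text
clock: 4.7
position: [597.1, -162.5, 165.4]
ee_rot: [-0.0, 1.0, 0.0, -0.0]
contact_force: [-1.8, 1.4, 3.8]
gripper_width: -0.3
```

```bash
python3 - <<'E'
from bench import arm
from h import *
s=arm.get_image("scene");S=arm.read_state();print(S["clock"],S["position"],S["contact_force"])
a=cv2.resize(s["img"][170:270,233:343],(660,600),interpolation=cv2.INTER_CUBIC)
cv2.imwrite("pics/crop3.png",a[:,:,::-1])
E
```

```text
4.75 [ 597.1174922  -162.51428533  165.45640281] [-1.22478299  0.72320576  2.52291458]
```

View pics/crop3.png

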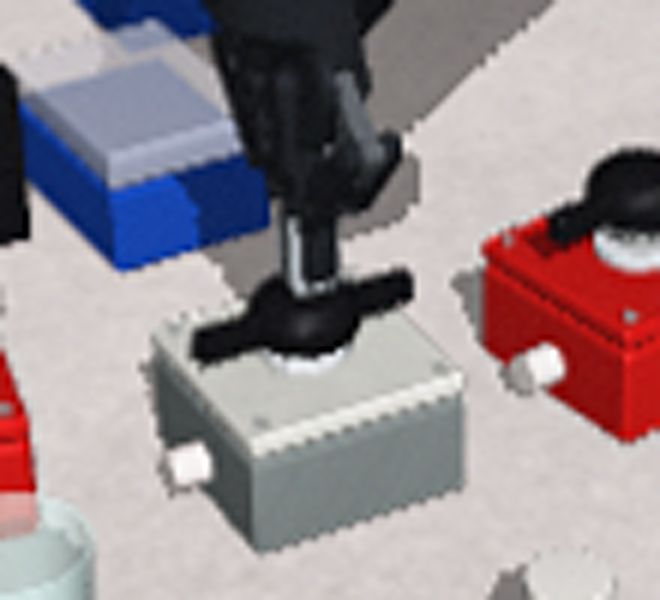

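The head is well down at (305,310) and the force is small. I'll press one more millimetre, then lift straight off.

>>> apply_moves([
  [[0,0,0.01,0,0,0,-1],[0,0,0.01,0,0,0,-1],[0,0,0.01,0,0,0,-1]],
])

```text
clock: 5.05
position: [597.1, -162.6, 164.4]
ee_rot: [-0.0, 1.0, 0.0, -0.0]
contact_force: [-1.3, 1.5, 2.9]
gripper_width: 0.5
```

>>> apply_moves([
  [[0,0,-0.1,0,0,0,-1],[0,0,-0.25,0,0,0,-1],[0,0,-0.4,0,0,0,-1],[0,0,-0.4,0,0,0,-1],[0,0,-0.4,0,0,0,-1],[0,0,-0.4,0,0,0,-1]],
])

```text
clock: 5.65
position: [596.7, -162.8, 203.4]
ee_rot: [0.0, 1.0, 0.0, -0.001]
contact_force: [-0.3, 0.4, -1.0]
gripper_width: 0.1
```

```bash
python3 - <<'E'
from bench import arm
from h import *
s=arm.get_image("scene");S=arm.read_state();print(S["clock"],S["position"],S["contact_force"])
a=cv2.resize(s["img"][170:270,233:343],(660,600),interpolation=cv2.INTER_CUBIC)
cv2.imwrite("pics/crop4.png",a[:,:,::-1])
E
```

```text
5.7 [ 596.73280154 -162.78074676  203.3283535 ] [-0.72705012  0.97856177 -0.67690878]
```

View pics/crop4.png

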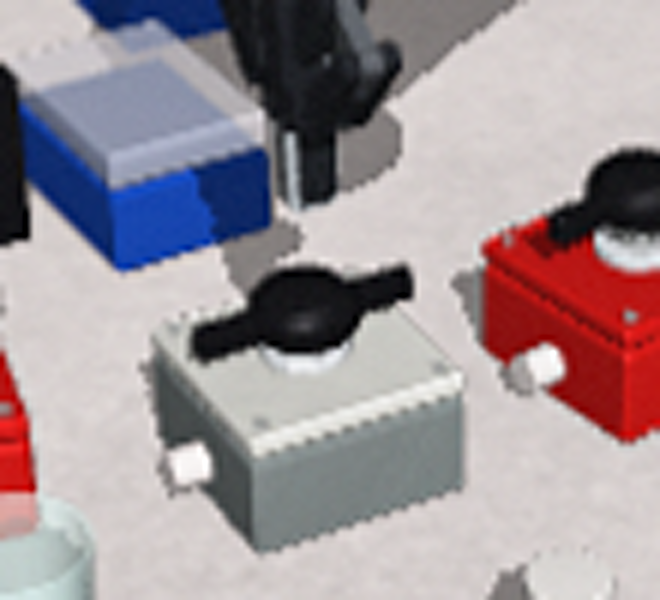

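The head stays in by itself at (305,310), clear of the fingers. Next I'll go beside the far (+x) wing on its +y side and lower there.

>>> apply_moves([
  [[-0.22,0.17,0,0,0,0,-1],[-0.45,0.35,0,0,0,0,-1],[-0.45,0.35,0.2,0,0,0,-1],[-0.45,0.35,0.4,0,0,0,-1],[-0.45,0.35,0.56,0,0,0,-1],[-0.45,0.35,0.56,0,0,0,-1]],
])

```text
clock: 6.3
position: [640.4, -127.6, 144.7]
ee_rot: [0.0, 1.0, 0.0, -0.004]
contact_force: [-0.5, 0.1, 0.2]
gripper_width: -0.1
```

```bash
python3 - <<'E'
from bench import arm
from h import *
s=arm.get_image("scene");S=arm.read_state();print(S["clock"],S["position"],S["contact_force"])
a=cv2.resize(s["img"][170:270,233:343],(660,600),interpolation=cv2.INTER_CUBIC)
cv2.imwrite("pics/crop5.png",a[:,:,::-1])
E
```

```text
6.35 [ 641.44795061 -127.77389486  146.56289126] [ 0.1859676   0.31734332 -0.49910465]
```

View pics/crop5.png

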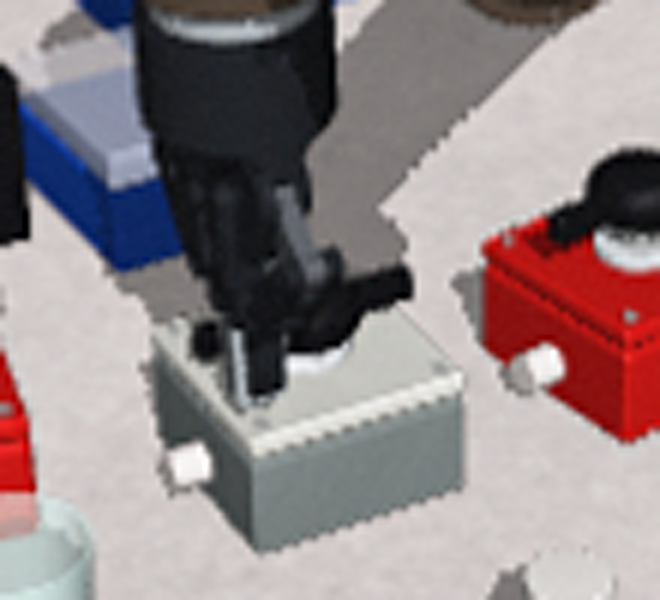

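The finger stands on the wing's +y side with tip z≈74. I'll push toward −y, which turns the head clockwise.

>>> apply_moves([
  [[0,-0.08,0,0,0,0,-1],[0,-0.14,0,0,0,0,-1],[0,-0.19,0,0,0,0,-1],[0,-0.24,0,0,0,0,-1],[0,-0.28,0,0,0,0,-1],[0,-0.32,0,0,0,0,-1]],
])

```text
clock: 6.95
position: [642.4, -160.2, 148.9]
ee_rot: [-0.0, 1.0, -0.0, 0.0]
contact_force: [0.1, 1.0, 1.9]
gripper_width: -0.2
```

```bash
python3 - <<'E'
from bench import arm
from h import *
s=arm.get_image("scene");S=arm.read_state();print(S["clock"],S["position"],S["contact_force"])
a=cv2.resize(s["img"][170:270,233:343],(660,600),interpolation=cv2.INTER_CUBIC)
cv2.imwrite("pics/crop6.png",a[:,:,::-1])
E
```

```text
7.0 [ 642.18777596 -160.64342555  148.68114209] [ 0.55417478 -1.521789    0.26795244]
```

View pics/crop6.png

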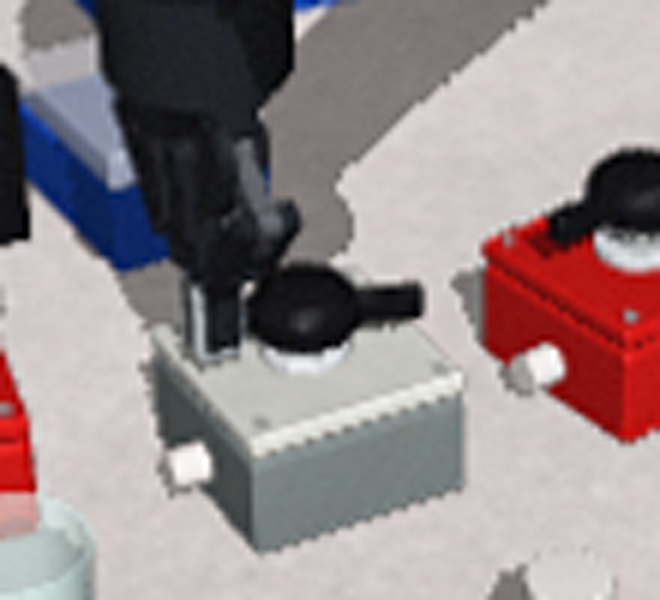

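The right wing has moved down to (400,300), so the head is turning clockwise and is still latched. I'll keep pushing.

>>> apply_moves([
  [[0,-0.03,0,0,0,0,-1],[0,-0.06,0,0,0,0,-1],[0,-0.09,0,0,0,0,-1],[0,-0.09,0,0,0,0,-1]],
])

```text
clock: 7.4
position: [642.1, -169.0, 148.2]
ee_rot: [0.0, 1.0, 0.0, -0.0]
contact_force: [-0.2, 1.5, 0.4]
gripper_width: 0.0
```

```bash
python3 - <<'E'
from bench import arm
from h import *
s=arm.get_image("scene");S=arm.read_state();print(S["clock"],S["position"],S["contact_force"])
a=cv2.resize(s["img"][170:270,233:343],(660,600),interpolation=cv2.INTER_CUBIC)
cv2.imwrite("pics/crop7.png",a[:,:,::-1])
E
```

```text
7.45 [ 642.19240571 -168.88210101  148.2002894 ] [-0.54657735  1.29923734  0.59329615]
```

View pics/crop7.png

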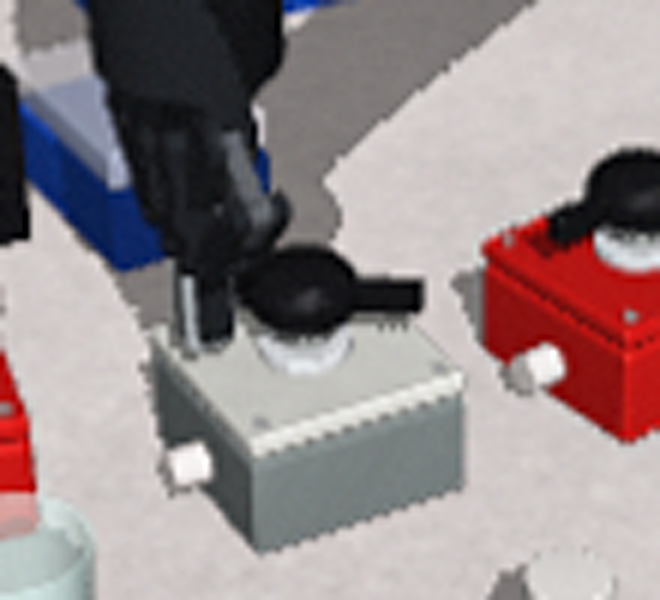

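The head has risen to (300,290), so the catch has let go. I'll back off along +y, then go up.

>>> apply_moves([
  [[0,0.1,0,0,0,0,-1],[0,0.25,0,0,0,0,-1],[0,0.42,0,0,0,0,-1],[0,0.42,0,0,0,0,-1],[0,0.42,-0.3,0,0,0,-1],[0,0.42,-0.7,0,0,0,-1],[0,0.42,-1,0,0,0,-1],[0,0.42,-1,0,0,0,-1]],
])

```text
clock: 8.25
position: [644.4, -126.3, 254.6]
ee_rot: [-0.001, 1.0, -0.001, 0.006]
contact_force: [-0.0, 0.1, 0.3]
gripper_width: 0.1
```

```bash
python3 - <<'E'
from bench import arm
from h import *
s=arm.get_image("scene");S=arm.read_state();print(S["clock"],S["position"],S["contact_force"])
a=cv2.resize(s["img"][170:270,233:343],(660,600),interpolation=cv2.INTER_CUBIC)
cv2.imwrite("pics/crop8.png",a[:,:,::-1]);cv2.imwrite("pics/scene8.png",s["img"][:,:,::-1])
E
```

```text
8.3 [ 643.15662346 -126.09485712  251.54695199] [-0.45279171  0.10258784 -0.32082285]
```

View pics/crop8.png

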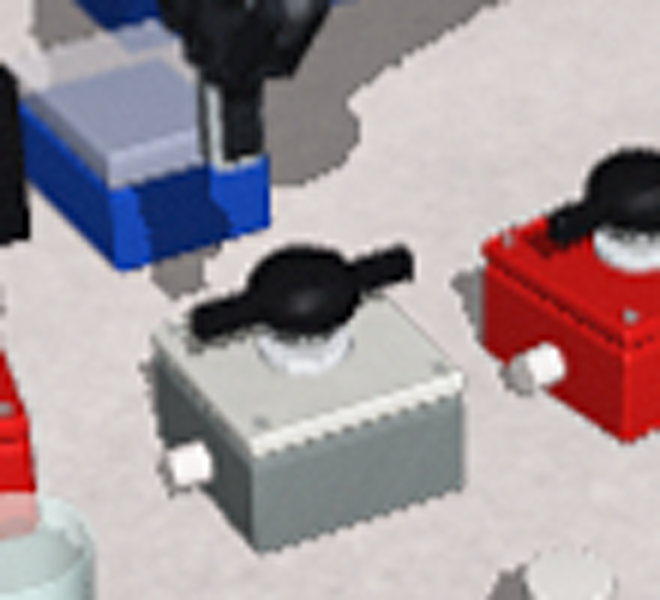

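View pics/scene8.png

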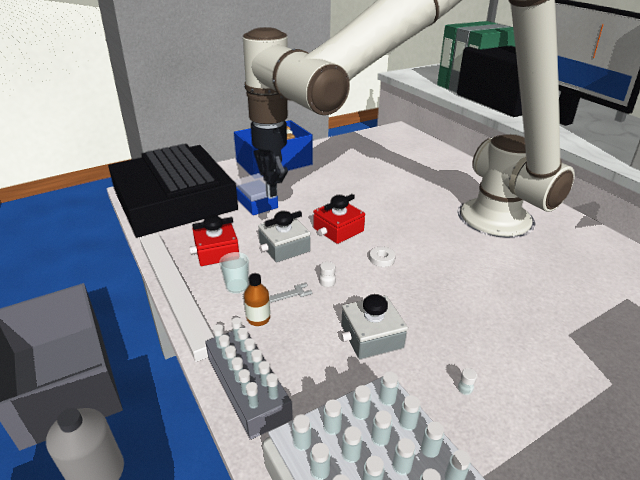

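The head is out with its wings back at rest (crop 305,290), the same as in the first crop. Everything else stands where it was and the arm is clear, so I'm handing in.

```bash
python3 -c "
from bench import arm
print(arm.job_done())"
```

```text
the job is handed in; nothing more can be done
None
```

The stop button check is done and handed in; no verdict was reported. I pressed the winged head on the off-white station in by about 12.5 mm with the shut fingertips. I then lifted off, pushed the far wing clockwise until the catch let go, and backed away.

- **Latched:** after I lifted the finger off, the picture showed the head staying in by itself.
- **Released:** during the wing push, the picture showed the head risen again. In the last picture it is out with its wings at the starting angle.
- **Forces:** force readings at the end of each move stayed under about 5 N, with 1–2 N of noise. They were too noisy to show the catch snapping, so I judged latching and release from the pictures.
- **Rest of the bench:** in the last scene picture the plain button and the loose things look unmoved, judged by eye. The arm is clear of everything. The job was handed in at about 8.3 s.

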